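Lock a tube offcut in the wedge fixture

ROBOT

A 6-joint arm with a two-finger parallel gripper is mounted at the origin on the work surface; the furniture and walls round the work are solid. World frame = base frame: x ahead of the robot, y to its left, z up, the work surface at z = 0. Lengths are in mm, angles in rad, forces in N, time in s.
With the tool pointing down it reaches from about 275 to 1000 mm from the base axis. Payload 8.4 kg.
Tool frame: the origin (TCP) lies on the centre line of the jaws, within the pads' length; the fingertips stand 17 mm ahead of it and the grasp point (between the pads) lies 2 mm behind it (r.tcp_to_tips is the z of the fingertips in the tool frame, in mm); z points along the fingers, y is the direction in which the jaws open and shut (so a half turn about z gives the same grasp; the last joint's range is limited). The gripper opens to 85 mm and grips with 20 to 120 N. Pads are 22 mm wide; open, the fingers measure 114 mm over their backs; the gripper's body (76 mm by 85 mm) begins 54 mm behind the grasp point. The pads swing forward as they close: fully open they stand 13 mm farther back than shut.
Start: joints at [1.133, 0.353, 1.633, -0, 1.155, -0.002], TCP at [263.834, 566.586, 248.281] pointing down, gripper open.
Joint ranges: [-2.63, 2.63], [-0.92, 2.1], [0.06, 2.66], [-1.3, 4.44], [0, 2.69], [-3.02, 3.02]. Speed limits (rad/s): [2.22, 2.22, 2.79, 3.14, 3.14, 3.14].

INTERFACE

Orientations are given as [roll, pitch, yaw] about the fixed x, y, z axes, in that order (R = Rz(yaw) Ry(pitch) Rx(roll)).
In Python, from rig import r, cams, job gives the robot as it stands.
- The arm moves only by the tool drive_tool, never from a script. Its argument "deltas" is a list of rows, each a list of 4 numbers: the shift along the tool's x, y, z in cm, then the turn about the tool's z in rad. In form: [[x, y, z, roll], ...]. A call has 1 to 12 rows; each row shifts and turns the commanded pose from where the row before left it, along the tool's axes as they then stand; what a row does not reach is not made up. A row lasts 1/12 s, in which the tool goes at most 41.7 mm and 7.16 degrees, less where a joint would pass 70% of its speed; a pose out of reach is approached as far as the arm can. A call with a gripper value outside its range is refused whole. "jaw" is the closure, from 0 (fully open) to 1 (shut), set as the call begins (left out, the last holds). The fingers move at their own pace and stop on an object; "force" is the grip in N (left out, the last holds). Time passes only in rows, so rows that do not move let the fingers close. It gives the time, the measured TCP pose, the force and the opening at its end, in the units of the state.
- r.sense(): the state, without advancing time (a new reading comes with each control period).
- cams.grab_frame(name): name is "scene" or "side" or "wrist"; returns (picture, depth): 400x640x3 uint8, red, green, blue; 400x640 float32, mm along the optical axis (not along the pixel's ray), 0 where there is no reading.
- cams.camera_params(name): a dict with "fx", "fy", "cx", "cy" (pixels), "k1" (the pictures are not rectified: a ray, as slopes to the right and down, at radius r is drawn at 1 + k1 r^2 times it, then the intrinsics apply), "R" (3x3) and "t" (3): a world point X has camera coordinates R X + t. Camera axes: x right, y down, z forward; pixel columns grow to the right and rows downward; lengths in mm; the calibration is good to about 2 mm. A picture is of the moment at which its call begins: read the wrist's pose just before it. camera_params takes no time and is no camera call; for the wrist camera it gives the pose at the moment of the call.
- job.sign_off(): hands the job in, once; it reports no verdict.
The state is a dict: "clock": time; "qpos": joint angles; "qvel": joint speeds; "joint_efforts": joint torques, N m; "eef_pos": TCP position; "tcp_rot": TCP orientation; "contact_force": force on the tool from outside, world axes, zero at the start; "wrist_torque": the same for the moment, N m; "opening": opening from 0.0 (shut) to 1.0 (fully open).
Only numpy, scipy, OpenCV 4.12 (cv2) and the standard library are available. Lean on these libraries where they do the work, as an engineer would, in place of code of your own. Each camera call takes 0.05 s, during which the arm holds its last target. There are 200 camera calls.

TASK

Take the loose metal wedge from the bench, lay it thin end first on the fixture plate in the slot between the square tube offcut and the slanted bar, and tap its thick end so that it drives in, pushes the tube against the two locating pins side by side and locks there tight. Leave it lying flat on the plate and let go.

Things in the scene. Friction and masses are not known exactly. Their poses are not given: they have to be found in the camera images.
- fixture: Fixed steel plate, 225 x 130 x 12 mm, spanning x -150..75, y -85..45 mm in its frame; origin on its underside. +x is the drive direction of the wedge. The seated tube lies at x -36..36, y -55..-15 mm. The wedge's slot runs along x on the tube's +y side, open above and at both ends; a loose tube narrows it. Locked wedge: centre near x -15, y -4, butt near x -80 mm.
- pin_a: First side locating pin: upright steel pin, 16 mm thick, 36 mm high above the plate, at x -24, y -63 mm in the fixture's frame; origin at its foot on the plate. The tube's -y side is to bear on it.
- pin_b: Second side locating pin, like the first, at x 24, y -63 mm in the fixture's frame. (A third such pin, at x 44.5, y -30 mm, stops the tube from moving along with the wedge.)
- cheek: Slanted steel bar fixed on the plate, 90 x 22 mm, 32 mm high, with two screw heads on top; origin at the middle of its underside. Its face towards the tube is the slanted wall of the slot: in the fixture's frame it runs from (x -44, y 10.5) mm at the slot's mouth to (x 45, y -0.5) mm.
- tube_centre (a point): Centre of the square steel tube offcut, 72 x 40 x 40 mm, about 0.34 kg, long along its x axis, loose on the plate between the side pins and the slot. At the start it stands 3 to 7 mm off the side pins and may be slightly askew.
- wedge_centre (a point): Centre (half-way up) of the loose aluminium wedge, 130 mm long, 40 mm high, 0.25 kg, lying on the bench with its wedging faces upright. +x points to the thin end (14 mm thick, chamfered), 65 mm ahead. Straight face at y -11 mm (goes against the tube); sloping face from y +19 at the butt to y +3 mm at the thin end (goes against the slanted bar). 22 mm thick at the middle.
- wedge_butt (a point): Centre of the wedge's flat thick end (butt), to tap, 30 mm wide, 40 mm high; axes as the wedge's. Driven in, the wedge first shifts the tube at up to about 9 N and may catch for a moment (tap again), then turns stiff within a few mm near its locked place; repeated taps or a push of 12 to 20 N lock it, and friction keeps it locked when released.
- bench_vice: The bench vice on the left of the bench, fixed, not used; less than 250 mm high, keep clear of it. Origin under it on the bench top.

How it is judged (in metres and radians):
At the end, for the whole second after the job is handed in: The wedge rests flat on the plate (centre under 37 mm above the bench, tilt under 0.1 rad), at rest, jammed between tube and slanted bar with more than 2.5 N on each, and the tube is pressed on both side pins with more than 1 N on each (contact force between tube and pin_a above 1 N and contact force between tube and pin_b above 1 N and contact force between wedge and tube above 2.5 N and contact force between wedge and cheek above 2.5 N and z of wedge_centre in the frame of fixture below 0.037 m and angle between wedge_centre's own z axis and vertical below 0.1 rad and linear speed of wedge below 0.01 m/s); the robot touches nothing.
It also fails if it takes over 64 s, if anything falls off the work surface, if the arm or the gripper's body presses on something with over 40 N, if the wrist force passes 120 N, or if a joint passes its speed limit or range.

## Working session

There is one attempt and no reset: what is moved stays moved. The work goes in short steps, Python scripts to look and compute and a tool call to move; the robot and the scene stay as the last step left them, time stands still between calls to the robot, and variables do not carry over. Pictures are saved under pics/ and viewed, about 8 in all and at most 12, crops included, and the job is handed in when it is done.

Besides the shell and the picture viewer there is one more tool, called as name(argument=value, ...), one argument or row to a line, values as JSON. drive_tool: Moves the arm, as the interface text tells. Its arguments: {"type":"object","properties":{"deltas":{"type":"array"},"jaw":{"type":"number"},"force":{"type":"number"}},"required":["deltas"]}

```bash
mkdir -p pics; ls; cat > h.py <<'E'
import numpy as np, cv2
from rig import r,cams,job
def grab(n,tag=None):
    p=cams.camera_params(n); im,d=cams.grab_frame(n)
    if tag: cv2.imwrite(f'pics/{tag}.png',im[:,:,::-1])
    return p,im,d
def K(p): return np.array([[p['fx'],0,p['cx']],[0,p['fy'],p['cy']],[0,0,1]],float), np.array([p['k1'],0,0,0],float)
def und(p,uv):
    k,dc=K(p); return cv2.undistortPoints(np.array(uv,float).reshape(-1,1,2),k,dc).reshape(-1,2)
def plane(p,uv,z):
    s=und(p,uv); R=np.array(p['R']);t=np.array(p['t'])
    d=np.c_[s,np.ones(len(s))]@R; c=-R.T@t
    return c+d*((z-c[2])/d[:,2])[:,None]
def cloud(p,d):
    v,u=np.nonzero(d>0); s=und(p,np.c_[u,v]); z=d[v,u][:,None]
    X=np.c_[s*z,z]-np.array(p['t']); return X@np.array(p['R']),u,v
def proj(p,X):
    k,dc=K(p); R=np.array(p['R']);t=np.array(p['t'],float)
    return cv2.projectPoints(np.array(X,float).reshape(-1,1,3),cv2.Rodrigues(R)[0],t,k,dc)[0].reshape(-1,2)
E
python3 - <<'E'
from h import *
print(r.sense())
for n in ['scene','side','wrist']:
    p,im,d=grab(n,n+'0'); R=np.array(p['R']);print(n,p['fx'],(-R.T@np.array(p['t'])).round(),R[2].round(2),(d>0).mean())
a=[cv2.imread(f'pics/{n}0.png') for n in ['scene','side']]
cv2.imwrite('pics/a.png',cv2.resize(np.vstack(a),None,fx=.75,fy=.75))
E
```

```text
pics
{'clock': 0.0, 'qpos': array([ 1.13262503e+00,  3.53658136e-01,  1.63416425e+00, -6.58973942e-06,
        1.15519315e+00, -2.39088059e-03]), 'qvel': array([-2.83099408e-03,  2.38483748e-04,  5.05739427e-04,  7.96699840e-04,
       -4.04801409e-04,  8.85048243e-05]), 'joint_efforts': array([-3.97861522e-04, -6.05237603e+01, -3.42067051e+01, -1.07355515e-04,
        9.38408106e-03,  2.72634293e-05]), 'eef_pos': array([263.62169539, 566.16562103, 247.54254287]), 'tcp_rot': array([-3.14016977e+00,  2.62303993e-06,  2.70581491e+00]), 'contact_force': array([0.51120346, 0.49410561, 0.23558851]), 'wrist_torque': array([0.03023157, 0.03175463, 0.03157977]), 'opening': 0.9997860024420239}
scene 379.62152976617034 [ 310. -516.  842.] [ 0.2   0.49 -0.85] 0.9961328125
side 493.9393985319305 [1039. 1122.  752.] [-0.36 -0.8  -0.49] 0.99595703125
wrist 335.5758895347815 [192. 601. 372.] [ 0.28 -0.13 -0.95] 0.996
```

View pics/a.png

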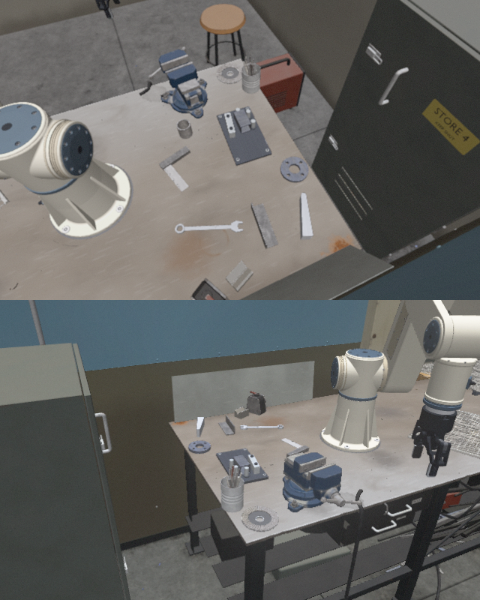

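View pics/wrist0.png

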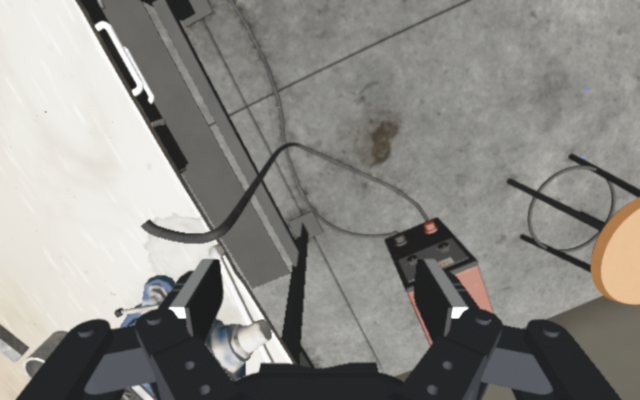

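The scene view shows the fixture at about (325,180) in full-size scene pixels, and wedge candidates at (407,287) and (350,300). I'll use depth for position and height.

```bash
python3 - <<'E'
from h import *
for n in ['scene','side']:
    p,im,d=grab(n); P,u,v=cloud(p,d)
    H=np.zeros(d.shape); 
    ok=(P[:,2]>6)&(P[:,2]<120)&(P[:,0]>250)&(P[:,0]<1000)&(abs(P[:,1])<650)
    m=np.zeros(d.shape,np.uint8); m[v[ok],u[ok]]=1
    q,l,st,c=cv2.connectedComponentsWithStats(m)
    L=l[v,u]
    print(n)
    for i in range(1,q):
        if st[i,4]<60: continue
        Q=P[L==i]; t=Q[Q[:,2]>np.percentile(Q[:,2],90)-4]
        rc=cv2.minAreaRect(t[:,:2].astype(np.float32))
        print(st[i],c[i].round(),'n',len(Q),'zmax',np.percentile(Q[:,2],[50,95,99]).round(),[np.round(a,1) for a in rc])
p,im,d=grab('scene')
a=cv2.resize(im[130:330,270:450],None,fx=3,fy=3,interpolation=cv2.INTER_CUBIC)
cv2.imwrite('pics/c1.png',a[:,:,::-1])
E
```

```text
scene
[ 288   79   59   45 1466] [322. 101.] n 1466 zmax [ 29. 102. 117.] [array([657.3, 235.7]), array([76.4, 68.5]), np.float64(64.0)]
[198  82  53  23 144] [216.  94.] n 144 zmax [ 55. 114. 120.] [array([397.1, 347.7]), array([ 30.2, 103.7]), np.float64(83.9)]
[ 213  104   63   54 1841] [249. 132.] n 1841 zmax [ 35. 111. 119.] [array([387.9, 224.2]), array([ 56.3, 126.3]), np.float64(51.9)]
[189 108  12  17  89] [196. 117.] n 89 zmax [20. 27. 30.] [array([268.7, 382.7]), array([59.2,  9.7]), np.float64(54.5)]
[ 289  141   73   79 3414] [324. 180.] n 3414 zmax [14. 53. 55.] [array([538.1,  75.5]), array([93.2, 98.2]), np.float64(89.0)]
[235 158  21  26 418] [245. 171.] n 418 zmax [37. 57. 58.] [array([348.1, 122.1]), array([47.1, 47.7]), np.float64(12.3)]
[220 194  33  61 773] [236. 223.] n 773 zmax [13. 21. 22.] [array([291.4,  35.9]), array([92. , 26.5]), np.float64(17.1)]
[373 209  38  34 836] [392. 225.] n 836 zmax [13. 15. 16.] [array([ 632.7, -168.6]), array([90.5, 88.8]), np.float64(61.7)]
[399 257  18  62 791] [406. 291.] n 791 zmax [40. 43. 44.] [array([ 578. , -322.9]), a
[... 1263 characters left out ...]
rray([ 325.6, -247.2]), array([ 33.1, 166.7]), np.float64(73.3)]
[375 184  33  25 288] [392. 196.] n 288 zmax [13. 53. 56.] [array([316.5,  52.9]), array([151.9,  52.7]), np.float64(41.3)]
[252 187  29  17 350] [266. 195.] n 350 zmax [12. 15. 17.] [array([ 635.5, -167.2]), array([91.6, 88.6]), np.float64(42.0)]
[ 288  198   70   84 3079] [317. 235.] n 3079 zmax [ 37.  96. 115.] [array([660.9, 235.9]), array([73.7, 73.4]), np.float64(79.9)]
[ 377  210  108   72 3333] [415. 253.] n 3333 zmax [ 60. 114. 119.] [array([413.8, 322.2]), array([250.2, 104.6]), np.float64(87.9)]
[322 274  50  35 894] [347. 291.] n 894 zmax [10. 14. 15.] [array([611.9, 336.2]), array([113.9, 113.1]), np.float64(44.0)]
```

View pics/c1.png

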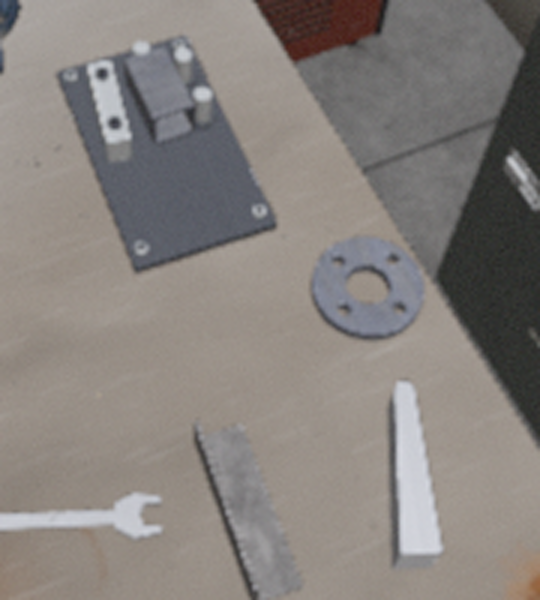

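Crop of the scene view: the fixture plate is at about (165,150), with its mouth towards the bottom of the picture. The white wedge is at (412,480), thin end up; the flat bar at (245,510) is a decoy. Next: rough poses.

```bash
python3 - <<'E'
from h import *
p,im,d=grab('scene')
f=lambda a:[(270+(u+.5)/3-.5,130+(v+.5)/3-.5) for u,v in a]
C=plane(p,f([(58,75),(185,37),(275,225),(135,268)]),12)[:,:2]; print(C.round(1))
# order in fixture: (75,45),(75,-85),(-150,-85),(-150,45)
F=np.array([(75,45),(75,-85),(-150,-85),(-150,45)],float)
def fit(A,B):
    a=A-A.mean(0);b=B-B.mean(0);th=np.arctan2((a[:,0]*b[:,1]-a[:,1]*b[:,0]).sum(),(a*b).sum())
    R=np.array([[np.cos(th),-np.sin(th)],[np.sin(th),np.cos(th)]]);t=B.mean(0)-R@A.mean(0);return th,t,A@R.T+t-B
print(fit(F,C))
W=plane(p,f([(395,383),(411,383),(442,548),(399,558)]),40)[:,:2];print(W.round(1))
print(fit(np.array([(65,3),(65,-11),(-65,-11),(-65,19)],float),W))
s=r.sense();pw=cams.camera_params('wrist');R=np.array(pw['R']);c=-R.T@np.array(pw['t'])
from scipy.spatial.transform import Rotation as Ro
T=Ro.from_euler('xyz',s['tcp_rot']).as_matrix()
print('cam in tool',(T.T@(c-s['eef_pos'])).round(1),'axis',(T.T@R[2]).round(3)); print(T.round(2))
E
```

```text
[[478.1 141.9]
 [604.9 135.7]
 [589.5 -86.5]
 [464.1 -76.8]]
(np.float64(1.5051333629282655), array([516.65637   ,  67.30472273]), array([[-1.42561895,  3.16117058],
       [ 1.50683812,  0.86765607],
       [ 2.15499665, -1.42640255],
       [-2.23621581, -2.6024241 ]]))
[[ 600.4 -263.1]
 [ 611.4 -268. ]
 [ 568.5 -384.8]
 [ 537.6 -378.8]]
(np.float64(1.2100127190777425), array([ 579.48221914, -323.67427705]), array([[-0.75739961,  1.34590545],
       [ 1.30252746,  1.27194643],
       [-1.67539609, -3.61452637],
       [ 1.13026824,  0.99667449]]))
cam in tool [  79.2    0.8 -124. ] axis [-0.309  0.     0.951]
[[-0.91  0.42 -0.  ]
 [ 0.42  0.91 -0.  ]
 [-0.   -0.   -1.  ]]
```

drive_tool(
  deltas=[
    [0,0,-2.5,0],
    [0,0,-2.5,0],
    [0,0,-2.5,0],
    [0,0,-2.5,0],
    [-2,-1.66,0,0],
    [-2,-1.66,0,0],
    [-2,-1.66,0,0],
    [-2,-1.66,0,0],
    [-2,-1.66,0,0],
    [-2,-1.66,0,0],
    [-2,-1.66,0,0],
    [-2,-1.66,0,0],
  ],
  jaw=0,
)

```text
clock: 1.35
eef_pos: [353.1, 377.4, 348.4]
tcp_rot: [3.141, 0.0, 2.706]
contact_force: [1.0, -0.7, -0.3]
opening: 1.002
```

drive_tool(
  deltas=[
    [-2,-1.66,0,0],
    [-2,-1.66,0,0],
    [-2,-1.66,0,0],
    [-2,-1.66,0,0],
    [-2,-1.66,0,0],
    [-2,-1.66,0,0],
    [-2,-1.66,0,0],
    [-2,-1.66,0,0],
    [-2,-1.66,0,0],
    [-2,-1.66,0,0],
    [-2,-1.66,0,0],
    [-2,-1.66,0,0],
  ],
)

```text
clock: 2.35
eef_pos: [486.6, 95.5, 348.4]
tcp_rot: [3.141, 0.0, 2.706]
contact_force: [1.1, 0.1, -0.8]
opening: 1.0
```

drive_tool(
  deltas=[
    [-2,-1.66,0,0],
    [-2,-1.66,0,0],
    [-2,-1.66,0,0],
    [-2,-1.66,0,0],
    [0,0,0,0.1],
    [0,0,0,0.1],
    [0,0,0,0.1],
    [0,0,0,0.1],
    [0,0,0,0.1],
    [0,0,0,0.1],
    [0,0,0,0.1],
    [0,0,0,0.1],
  ],
)

```text
clock: 3.35
eef_pos: [530.7, 2.8, 348.3]
tcp_rot: [3.142, 0.0, 1.901]
contact_force: [-0.5, 0.2, -0.5]
opening: 1.0
```

drive_tool(
  deltas=[
    [0,0,2.5,0.1],
    [0,0,2.5,0.1],
    [0,0,2.5,0.1],
    [0,0,2.5,0.1],
    [0,0,0,0],
    [0,0,0,0],
    [0,0,0,0],
  ],
)

```text
clock: 3.93
eef_pos: [531.5, 2.8, 249.6]
tcp_rot: [3.14, -0.0, 1.509]
contact_force: [0.1, -0.2, -0.0]
opening: 1.003
```

```bash
python3 - <<'E'
from h import *
print(r.sense()['eef_pos'])
p,im,d=grab('wrist'); np.savez('w1.npz',d=d,im=im,R=p['R'],t=p['t'],k=[p['fx'],p['fy'],p['cx'],p['cy'],p['k1']])
cv2.imwrite('pics/w1.png',cv2.resize(im,None,fx=1.25,fy=1.25)[:,:,::-1])
P,u,v=cloud(p,d)
def comp(lo,hi):
    ok=(P[:,2]>lo)&(P[:,2]<hi)&(P[:,1]>-100)&(P[:,1]<150)&(P[:,0]>440)&(P[:,0]<640)
    m=np.zeros(d.shape,np.uint8);m[v[ok],u[ok]]=1
    q,l,st,c=cv2.connectedComponentsWithStats(m);L=l[v,u]
    for i in range(1,q):
        if st[i,4]<25: continue
        Q=P[(L==i)&ok];rc=cv2.minAreaRect(Q[:,:2].astype(np.float32));print(lo,c[i].round(),st[i,4],Q.mean(0).round(1),[np.round(a,1) for a in rc])
comp(8,20);comp(40,47);comp(47,49.5);comp(49.5,60)
E
```

```text
[531.5454354    2.8025015  249.63238996]
8 [322. 135.] 18416 [537.8  30.4  10.5] [array([536.7,  31. ]), array([224.3, 130.5]), np.float64(86.4)]
40 [332.  55.] 199 [551.8 111.3  45.8] [array([552. , 111.5]), array([15.7, 13.8]), np.float64(86.3)]
40 [284. 100.] 1979 [504.1  73.6  42.4] [array([503.5,  71.8]), array([89.6, 22.2]), np.float64(79.7)]
40 [367.  78.] 189 [582.7  89.3  45.7] [array([583. ,  89.5]), array([14.3, 15.1]), np.float64(86.9)]
40 [365. 130.] 178 [579.7  41.6  45.8] [array([580.1,  41.3]), array([14.8, 15.2]), np.float64(42.7)]
47 [286.  72.] 92 [508.1  99.4  47.8] [array([508.4,  99.4]), array([10.7, 10.5]), np.float64(53.5)]
47 [313.  80.] 56 [532.8  90.2  48.7] [array([534.3,  90.5]), array([23.1,  5.8]), np.float64(88.7)]
47 [353. 101.] 27 [568.7  69.6  48.7] [array([568.5,  69.5]), array([18.2,  1.9]), np.float64(84.6)]
47 [314. 107.] 33 [532.2  66.1  48.7] [array([533. ,  66.1]), array([12.9,  3.8]), np.float64(86.2)]
47 [281. 133.] 91 [498.4  43.8  47.9] [array([498.4,  43.3]), array([11.1, 11.9]), np.float64(64.5)]
47 [315. 135.] 29 [531.   40.   48.6] [array([531.3,  39.3]), array([14.6,  1.9]), np.float64(86.2)]
49.5 [333. 105.] 2639 [550.3  67.   50.6] [array([550.1,  66.2]), array([71.4, 37.4]), np.float64(88.2)]
```

View pics/w1.png

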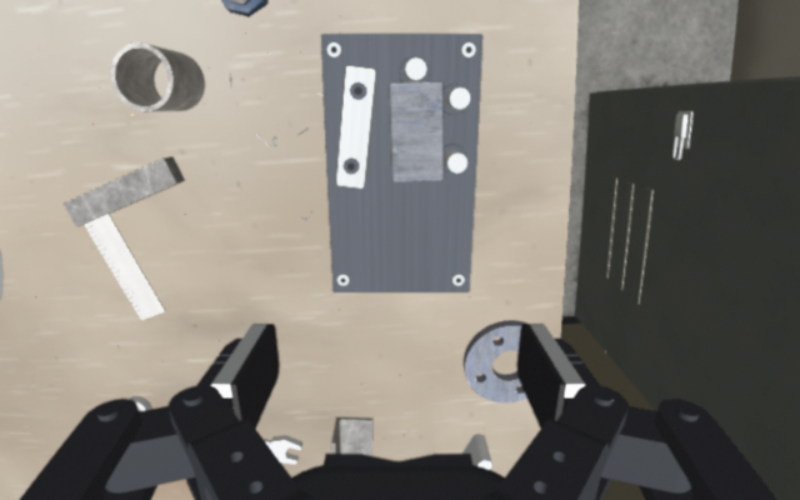

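The wrist view is clear: plate at (405,165), cheek at (355,125), tube at (416,132), and pins at (415,68), (460,98) and (457,162). Depth gives a fixture origin of about (519, 69.4) with yaw 1.508. The tube centre is at about y −31 in the fixture frame, skewed +0.03 rad. Moving to the wedge next.

drive_tool(
  deltas=[
    [-2.43,0.35,0,0],
    [-2.43,0.35,0,0],
    [-2.43,0.35,0,0],
    [-2.43,0.35,0,0],
    [-2.43,0.35,0,0],
    [-2.43,0.35,0,0],
    [-2.43,0.35,0,0],
    [-2.43,0.35,0,0],
    [-2.43,0.35,0,0],
    [-2.43,0.35,0,0],
    [-2.43,0.35,0,0],
    [-2.43,0.35,0,0],
  ],
)

```text
clock: 4.98
eef_pos: [554.6, -292.6, 250.5]
tcp_rot: [3.139, 0.001, 1.508]
contact_force: [0.3, -0.1, -0.0]
opening: 0.999
```

drive_tool(
  deltas=[
    [-2.43,0.35,0,0],
    [-2.43,0.35,0,0],
    [-2.43,0.35,0,0],
    [0,0,0,0.087],
    [0,0,0,0.087],
    [0,0,0,0.087],
    [0,0,0,0.087],
    [0,0,0,0],
    [0,0,0,0],
    [0,0,0,0],
  ],
)

```text
clock: 5.82
eef_pos: [559.9, -364.5, 249.4]
tcp_rot: [3.14, 0.0, 1.161]
contact_force: [-1.0, 0.7, 0.7]
opening: 1.004
```

```bash
python3 - <<'E'
from h import *
s=r.sense();e=s['eef_pos'];psi=s['tcp_rot'][2];print(e,psi,s['contact_force'])
p,im,d=grab('wrist','w2')
P,u,v=cloud(p,d)
ok=(P[:,2]>33)&(P[:,2]<46)&(abs(P[:,0]-579)<70)&(abs(P[:,1]+323)<90)
m=np.zeros(d.shape,np.uint8);m[v[ok],u[ok]]=1
q,l,st,c=cv2.connectedComponentsWithStats(m);i=1+st[1:,4].argmax();print(c[i],st[i]);Q=P[(l[v,u]==i)&ok]
print('z',np.median(Q[:,2]))
# intersect pixel contour rays with top plane for z consistent with depth
T=np.array([[np.cos(psi),np.sin(psi)],[np.sin(psi),-np.cos(psi)]])
X=(Q[:,:2]-e[:2])@T   # tool coords
rc=cv2.minAreaRect(X.astype(np.float32));print(rc)
b=np.floor(X[:,0]/5)
lo=[];hi=[]
for k in np.unique(b):
    y=X[b==k]
    if len(y)>25: lo.append((k*5+2.5,np.percentile(y[:,1],3)));hi.append((k*5+2.5,np.percentile(y[:,1],97)))
lo=np.array(lo)[2:-2];hi=np.array(hi)[2:-2]
print(np.polyfit(*lo.T,1),np.polyfit(*hi.T,1),X[:,0].min(),X[:,0].max(),np.percentile(X[:,0],[.5,99.5]))
E
```

```text
[ 559.87652435 -364.53976629  249.35609041] 1.161409871542365 [-1.01744239  0.6965261   0.69899855]
[322.1497905  128.94518156] [ 307   54   29  134 2864]
z 38.27492465160118
((46.33502197265625, 2.848698616027832), (29.135589599609375, 129.88746643066406), 89.56929779052734)
[ 0.07781038 -9.56068506] [-0.04973793 16.97270868] -18.63054630082463 111.31671257975175 [-18.16681108 109.39726923]
```

View pics/w2.png

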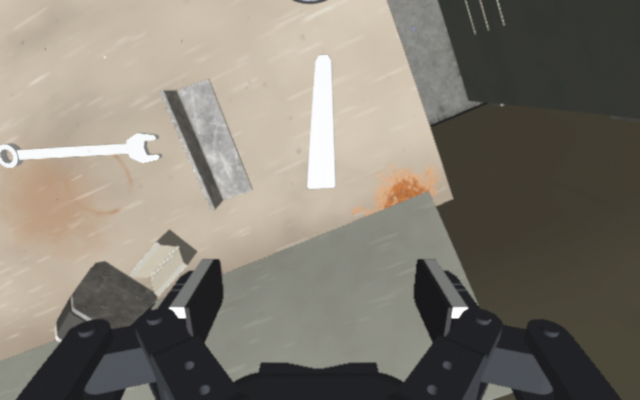

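The wedge is at (321,120) with its butt at (321,187), centred between the jaws. A grey panel appears at the bottom, so I'll check where it is before descending.

```bash
python3 - <<'E'
from h import *
p,im,d=grab('wrist'); P,u,v=cloud(p,d)
for a,b in [(300,300),(300,250),(400,220),(425,198),(240,275)]:
    i=np.nonzero((u==a)&(v==b))[0]; print(a,b,P[i].round())
p,im,d=grab('scene'); P,u,v=cloud(p,d)
m=(P[:,1]<-420)&(P[:,0]>300)&(P[:,0]<700)&(P[:,2]>60); print(P[m].max(0),np.percentile(P[m][:,1],[1,50,99]),np.percentile(P[m][:,2],[1,50,99]))
E
```

```text
300 300 [[ 490. -478.   72.]]
300 250 [[ 499. -452.   11.]]
400 220 [[ 620. -457.   23.]]
425 198 [[ 657. -450.    8.]]
240 275 [[ 416. -453.   12.]]
[ 699.98096368 -420.0142901   726.9629275 ] [-542.82517713 -539.81364405 -420.88227991] [ 64.76948529 528.03873194 714.00293669]
```

drive_tool(
  deltas=[
    [0,0.37,2.8,0.014],
    [0,0,2.8,0],
    [0,0,2.8,0],
    [0,0,2.8,0],
    [0,0,2.8,0],
    [0,0,2.8,0],
    [0,0,2.8,0],
    [0,0,1.4,0],
    [0,0,1.3,0],
    [0,0,0,0],
    [0,0,0,0],
  ],
)

```text
clock: 6.88
eef_pos: [563.2, -366.0, 25.6]
tcp_rot: [3.142, 0.0, 1.144]
contact_force: [-0.3, 0.9, 0.3]
opening: 0.997
```

drive_tool(
  deltas=[
    [0,0,0,0],
    [0,0,0,0],
    [0,0,0,0],
    [0,0,0,0],
    [0,0,0,0],
    [0,0,0,0],
    [0,0,0,0],
    [0,0,0,0],
    [0,0,0,0],
    [0,0,0,0],
  ],
  jaw=1,
  force=60,
)

```text
clock: 7.72
eef_pos: [563.3, -366.1, 26.3]
tcp_rot: [3.141, 0.0, 1.144]
contact_force: [-0.8, 0.8, 5.8]
opening: 0.319
```

drive_tool(
  deltas=[
    [0,0,-1,0],
    [0,0,-2,0],
    [0,0,-3,0],
    [0,0,-3,0],
    [0,0,-1,0],
    [0,0,0,0],
    [0,0,0,0],
  ],
)

```text
clock: 8.3
eef_pos: [562.7, -365.7, 125.2]
tcp_rot: [3.141, 0.0, 1.144]
contact_force: [-0.2, 0.5, -2.7]
opening: 0.322
```

```bash
python3 - <<'E'
from h import *
s=r.sense();print(s['eef_pos'],s['tcp_rot'],s['contact_force'],s['opening'])
p,im,d=grab('wrist','w3')
P,u,v=cloud(p,d)
# wedge region: bright pixels
e=s['eef_pos'];psi=s['tcp_rot'][2]
T=np.array([[np.cos(psi),np.sin(psi)],[np.sin(psi),-np.cos(psi)]])
X=np.c_[(P[:,:2]-e[:2])@T,P[:,2]-e[2]]
m=(X[:,0]>15)&(X[:,0]<125)&(abs(X[:,1])<25)&(abs(X[:,2])<50)
Q=X[m];t=Q[(abs(Q[:,2]-np.median(Q[:,2]))<5)];print(len(t),np.median(Q[:,2]))
A=np.c_[t[:,:2],np.ones(len(t))];print('plane z=ax+by+c',np.linalg.lstsq(A,t[:,2],rcond=None)[0])
b=np.floor(t[:,0]/5);lo=[];hi=[]
for k in np.unique(b):
    y=t[b==k]
    if len(y)>25: lo.append((k*5+2.5,np.percentile(y[:,1],3)));hi.append((k*5+2.5,np.percentile(y[:,1],97)))
lo=np.array(lo);hi=np.array(hi);print(np.polyfit(*lo[2:-2].T,1),np.polyfit(*hi[2:-2].T,1),np.percentile(t[:,0],[.5,99.5]))
E
```

```text
[ 562.68483942 -365.74203206  125.17036073] [3.14128215e+00 1.08090715e-04 1.14378384e+00] [-0.1504392   0.46164578 -2.71154186] 0.32180998134428446
15593 11.657961739963454
plane z=ax+by+c [-4.92190199e-03 -9.14139293e-03  1.19055483e+01]
[  0.05258847 -12.90783092] [-0.06414841 13.05730398] [ 15.55646957 105.59820113]
```

View pics/w3.png

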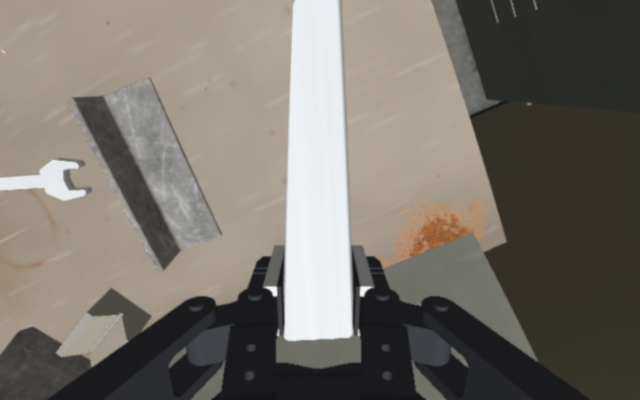

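The wedge is held level and straight. Its thin end is at (317,0), just past the picture's top edge. Moving to just short of the slot mouth, above the plate.

drive_tool(
  deltas=[
    [0,0,0,-0.05],
    [0,0,0,-0.1],
    [0,0,0,-0.1],
    [0,0,0,-0.05],
    [0,0,0,0],
    [0,0,0,0],
  ],
)

```text
clock: 8.85
eef_pos: [562.0, -365.2, 123.3]
tcp_rot: [-3.139, -0.001, 1.442]
contact_force: [-0.4, 0.2, -1.8]
opening: 0.323
```

drive_tool(
  deltas=[
    [1,-0.36,0,0],
    [2.2,-0.76,0,0],
    [2.4,-0.83,0,0],
    [2.4,-0.83,0,0],
    [2.4,-0.83,0,0],
    [2.4,-0.83,0,0],
    [2.4,-0.83,0,0],
    [2.4,-0.83,0,0],
    [2.4,-0.83,0,0],
    [2.4,-0.83,0,0],
    [2.4,-0.83,0,0],
    [1.7,-0.56,0,0],
  ],
)

```text
clock: 9.85
eef_pos: [504.1, -89.0, 124.9]
tcp_rot: [-3.14, -0.0, 1.443]
contact_force: [-0.7, 0.4, -2.6]
opening: 0.318
```

drive_tool(
  deltas=[
    [0,0,2,0],
    [0,0,2,0],
    [0,0,1,0],
    [0,0,0,0],
    [0,0,0,0],
    [0,0,0,0],
  ],
)

```text
clock: 10.35
eef_pos: [506.1, -91.5, 75.9]
tcp_rot: [3.141, -0.0, 1.443]
contact_force: [-0.3, -0.1, -1.8]
opening: 0.316
```

```bash
python3 - <<'E'
from h import *
s=r.sense();print(s['eef_pos'],s['tcp_rot'],s['contact_force'],s['opening'])
e=s['eef_pos'];psi=s['tcp_rot'][2]
p,im,d=grab('wrist','w4')
P,u,v=cloud(p,d)
O=np.array([519,69.4]);y=1.508;F=np.array([[np.cos(y),-np.sin(y)],[np.sin(y),np.cos(y)]])
X=np.c_[(P[:,:2]-O)@F,P[:,2]]
def rep(n,m):
    Q=X[m]
    if len(Q)<30: print(n,len(Q));return
    rc=cv2.minAreaRect(Q[:,:2].astype(np.float32));print(n,len(Q),Q.min(0).round(1),Q.max(0).round(1),[np.round(a,1) for a in rc])
inx=(X[:,0]>-100)&(X[:,0]<60)
rep('cheek',inx&(abs(X[:,1]-17)<22)&(abs(X[:,2]-42.5)<2))
rep('tube',inx&(abs(X[:,1]+32)<26)&(abs(X[:,2]-50.5)<2))
m=(X[:,0]>-190)&(X[:,0]<-30)&(abs(X[:,1])<40)&(abs(X[:,2]-(e[2]+12))<4)
rep('wedge',m)
t=X[m];b=np.floor(t[:,0]/5);lo=[];hi=[]
for k in np.unique(b):
    q=t[b==k]
    if len(q)>25: lo.append((k*5+2.5,np.percentile(q[:,1],3)));hi.append((k*5+2.5,np.percentile(q[:,1],97)))
lo=np.array(lo);hi=np.array(hi);print(np.polyfit(*lo[8:-2].T,1),np.polyfit(*hi[8:-2].T,1),lo[-4:])
E
```

```text
[506.05772031 -91.53604828  75.8718311 ] [ 3.14101407e+00 -6.29044196e-06  1.44302202e+00] [-0.30012211 -0.11461667 -1.84020235] 0.3163006438474696
cheek 69 [-44.7  10.9  40.5] [-42.6  29.7  43.1] [array([-43.7,  20.3]), array([18.9,  1. ]), np.float64(85.7)]
tube 0
wedge 21172 [-180.9  -25.    83.9] [-55.   29.6  91.9] [array([-119.4,    7.2]), array([126.4,  53.6]), np.float64(8.0)]
[ 1.37613570e-03 -1.03634134e+01] [-0.12027432 -3.70693394] [[-72.5        -10.53252062]
 [-67.5        -10.52693668]
 [-62.5        -10.51739865]
 [-57.5        -10.63475765]]
```

View pics/w4.png

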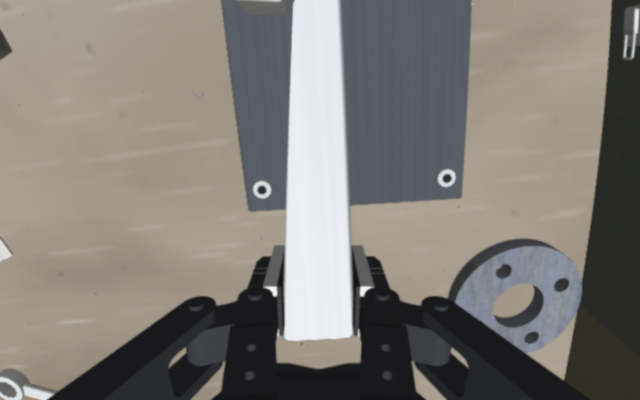

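The wedge's straight face runs parallel to the fixture x axis at y≈−10.4, and the cheek end shows at (262,5). The alignment is good. Nudging 1 mm away from the tube and lowering.

drive_tool(
  deltas=[
    [0,-0.1,1.5,0],
    [0,0,1,0],
    [0,0,0.8,0],
    [0,0,0.3,0],
    [0,0,0.1,0],
    [0,0,0,0],
    [0,0,0,0],
  ],
)

```text
clock: 10.98
eef_pos: [504.9, -91.3, 38.5]
tcp_rot: [3.141, 0.0, 1.444]
contact_force: [-0.7, -0.4, -2.2]
opening: 0.324
```

drive_tool(
  deltas=[
    [0,0,0.05,0],
    [0,0,0.05,0],
    [0,0,0,0],
    [0,0,0,0],
  ],
)

```text
clock: 11.32
eef_pos: [505.0, -91.4, 38.2]
tcp_rot: [3.141, 0.0, 1.444]
contact_force: [-3.9, -1.7, 9.6]
opening: 0.319
```

drive_tool(
  deltas=[
    [0.4,-0.026,-0.06,0],
    [0.5,-0.032,0,0],
    [0.5,-0.032,0,0],
    [0.5,-0.032,0,0],
    [0.5,-0.032,0,0],
    [0,0,0,0],
  ],
)

```text
clock: 11.82
eef_pos: [506.9, -66.3, 38.3]
tcp_rot: [3.14, -0.0, 1.444]
contact_force: [0.6, 1.0, 5.8]
opening: 0.319
```

drive_tool(
  deltas=[
    [0.5,-0.032,0,0],
    [0.5,-0.032,0,0],
    [0.5,-0.032,0,0],
    [0,0,0,0],
    [0,0,0,0],
  ],
)

```text
clock: 12.23
eef_pos: [507.9, -51.3, 38.3]
tcp_rot: [3.14, -0.001, 1.444]
contact_force: [0.3, 2.6, 6.1]
opening: 0.32
```

drive_tool(
  deltas=[
    [0.5,-0.032,0,0],
    [0.5,-0.032,0,0],
    [0.5,-0.032,0,0],
    [0,0,0,0],
  ],
)

```text
clock: 12.57
eef_pos: [508.8, -36.3, 38.3]
tcp_rot: [3.14, -0.0, 1.444]
contact_force: [0.4, 1.7, 6.1]
opening: 0.32
```

drive_tool(
  deltas=[
    [0.4,-0.026,0,0],
    [0.4,-0.026,0,0],
    [0,0,0,0],
  ],
)

```text
clock: 12.82
eef_pos: [509.5, -28.5, 38.3]
tcp_rot: [3.14, -0.0, 1.444]
contact_force: [0.8, 1.7, 5.5]
opening: 0.319
```

drive_tool(
  deltas=[
    [0.3,-0.019,0,0],
    [0.3,-0.019,0,0],
    [0,0,0,0],
  ],
)

```text
clock: 13.07
eef_pos: [510.5, -23.0, 38.3]
tcp_rot: [3.139, 0.0, 1.444]
contact_force: [2.6, -3.3, 2.7]
opening: 0.313
```

drive_tool(
  deltas=[
    [0.3,-0.019,0,0],
    [0.3,-0.019,0,0],
    [0,0,0,0],
  ],
)

```text
clock: 13.32
eef_pos: [511.5, -17.1, 38.3]
tcp_rot: [3.138, -0.0, 1.444]
contact_force: [5.3, -3.6, 1.2]
opening: 0.318
```

Contact with the cheek has begun. I'll release, back off behind the butt, close the jaws and tap.

drive_tool(
  deltas=[
    [0,0,0,0],
    [0,0,0,0],
    [0,0,0,0],
    [0,0,0,0],
    [0,0,0,0],
    [0,0,-1.5,0],
    [0,0,-2.5,0],
    [0,0,-2.5,0],
    [0,0,-1.5,-0.064],
    [0,0,0,0],
    [0,0,0,0],
  ],
  jaw=0.2,
)

```text
clock: 14.23
eef_pos: [509.8, -17.2, 118.5]
tcp_rot: [3.14, -0.0, 1.507]
contact_force: [0.1, -0.4, -0.7]
opening: 0.801
```

drive_tool(
  deltas=[
    [-1,0,0,0],
    [-2,0,0,0],
    [-2,0,0,0],
    [-1,0,0,0],
    [0,0,0,0],
    [0,0,0,0],
    [0,0,0,0],
  ],
  jaw=1,
)

```text
clock: 14.82
eef_pos: [505.3, -76.8, 117.4]
tcp_rot: [-3.141, -0.0, 1.507]
contact_force: [-0.1, -0.6, 0.3]
opening: -0.0
```

```bash
cat > loc.py <<'E'
from h import *
import sys
s=r.sense();e=s['eef_pos'];psi=s['tcp_rot'][2];print(e,psi,s['contact_force'],s['opening'])
p,im,d=grab('wrist',sys.argv[1])
P,u,v=cloud(p,d)
O=np.array([519,69.4]);y=1.508;F=np.array([[np.cos(y),-np.sin(y)],[np.sin(y),np.cos(y)]])
X=np.c_[(P[:,:2]-O)@F,P[:,2]]
print('TCP in fixture',((e[:2]-O)@F).round(1))
b=(u>150)&(u<500)&(X[:,0]>-170)&(X[:,0]<80)&(X[:,1]>-58)&(X[:,1]<34)
def line(n,m):
    t=X[m]; bb=np.floor(t[:,0]/4); L=[]
    for k in np.unique(bb):
        q=t[bb==k]
        if len(q)>15: L.append((k*4+2,np.percentile(q[:,1],2),np.percentile(q[:,1],98)))
    L=np.array(L)[2:-2]
    print(n,len(t),'x',np.percentile(t[:,0],[.5,99.5]).round(1),'z',np.median(t[:,2]).round(1),'lo',np.polyfit(L[:,0],L[:,1],1).round(3),'hi',np.polyfit(L[:,0],L[:,2],1).round(3))
g=im[v,u].astype(int); white=(g.min(1)>150)
w=b&(abs(X[:,2]-50.5)<3)&white&(abs(X[:,1])<25)
tb=b&(abs(X[:,2]-50.5)<3)&~white&(X[:,1]<-8)&(X[:,0]>-45)
for n,m in [('wedge',w),('tube',tb)]:
    try: line(n,m)
    except Exception as ex: print(n,m.sum(),ex)
E
python3 loc.py w5
```

```text
[505.27487964 -76.7816436  117.39347981] 1.50710882309519 [-0.07535496 -0.60879211  0.28420978] -0.0004936928698747087
TCP in fixture [-146.8    4.5]
wedge 7011 x [-105.4  -22.8] z 50.3 lo [-9.0000e-03 -1.1676e+01] hi [-0.122  4.454]
tube 2343 x [-37.1 -22.1] z 50.3 lo [  0.844 -25.331] hi [ 0.214 -6.422]loc.py:16: RankWarning: Polyfit may be poorly conditioned
  print(n,len(t),'x',np.percentile(t[:,0],[.5,99.5]).round(1),'z',np.median(t[:,2]).round(1),'lo',np.polyfit(L[:,0],L[:,1],1).round(3),'hi',np.polyfit(L[:,0],L[:,2],1).round(3))
loc.py:16: RankWarning: Polyfit may be poorly conditioned
  print(n,len(t),'x',np.percentile(t[:,0],[.5,99.5]).round(1),'z',np.median(t[:,2]).round(1),'lo',np.polyfit(L[:,0],L[:,1],1).round(3),'hi',np.polyfit(L[:,0],L[:,2],1).round(3))
```

View pics/w5.png

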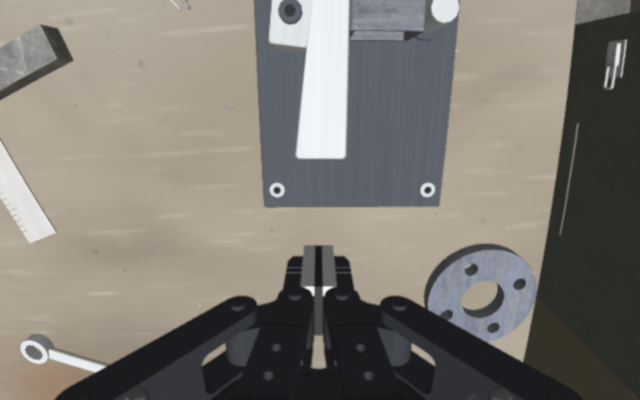

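The wedge lies flat in the slot with its butt at x≈−105, and the butt centre at (322,158) is in line with the closed fingers at (318,255). Lowering behind it and pushing.

drive_tool(
  deltas=[
    [0,0,2.5,0],
    [0,0,2.5,0],
    [0,0,2.2,0],
    [0,0,1.1,0],
    [0,0,0,0],
    [0.8,0,0,0],
    [0.8,0,0,0],
    [0.8,0,0,0],
    [0,0,0,0],
    [0,0,0,0],
  ],
)

```text
clock: 15.7
eef_pos: [507.7, -52.5, 35.7]
tcp_rot: [3.14, 0.0, 1.509]
contact_force: [1.1, -0.1, -0.3]
opening: 0.001
```

drive_tool(
  deltas=[
    [0.3,0,0,0],
    [0.3,0,0,0],
    [0.3,0,0,0],
    [0.3,0,0,0],
    [0,0,0,0],
  ],
)

```text
clock: 16.12
eef_pos: [508.6, -41.3, 35.2]
tcp_rot: [3.14, 0.0, 1.508]
contact_force: [0.9, -2.5, 1.4]
opening: 0.002
```

drive_tool(
  deltas=[
    [0.25,0,0,0],
    [0.25,0,0,0],
    [0.25,0,0,0],
    [0,0,0,0],
  ],
)

```text
clock: 16.45
eef_pos: [509.4, -34.1, 35.2]
tcp_rot: [3.139, 0.001, 1.508]
contact_force: [2.3, -5.4, 0.9]
opening: -0.002
```

drive_tool(
  deltas=[
    [0.2,0,0,0],
    [0.2,0,0,0],
    [0,0,0,0],
  ],
)

```text
clock: 16.7
eef_pos: [510.2, -30.5, 35.3]
tcp_rot: [3.138, 0.001, 1.508]
contact_force: [4.3, -7.4, -1.2]
opening: 0.0
```

drive_tool(
  deltas=[
    [0.15,0,0,0],
    [0.15,0,0,0],
    [0,0,0,0],
  ],
)

```text
clock: 16.95
eef_pos: [510.9, -28.0, 35.4]
tcp_rot: [3.137, 0.001, 1.508]
contact_force: [5.1, -11.4, -1.2]
opening: 0.0
```

drive_tool(
  deltas=[
    [0.1,0,0,0],
    [0.1,0,0,0],
    [0,0,0,0],
  ],
)

```text
clock: 17.2
eef_pos: [511.4, -26.3, 35.5]
tcp_rot: [3.137, 0.002, 1.508]
contact_force: [5.5, -14.1, -0.1]
opening: 0.002
```

drive_tool(
  deltas=[
    [0.1,0,0,0],
    [0.05,0,0,0],
    [0,0,0,0],
  ],
)

```text
clock: 17.45
eef_pos: [511.7, -25.0, 35.6]
tcp_rot: [3.136, 0.002, 1.508]
contact_force: [6.0, -16.1, -0.9]
opening: -0.003
```

drive_tool(
  deltas=[
    [0.1,0,0,0],
    [0.05,0,0,0],
    [0,0,0,0],
    [0,0,0,0],
  ],
)

```text
clock: 17.78
eef_pos: [512.0, -23.7, 35.7]
tcp_rot: [3.136, 0.002, 1.508]
contact_force: [6.0, -17.6, 0.7]
opening: -0.002
```

drive_tool(
  deltas=[
    [0.1,0,0,0],
    [0,0,0,0],
    [0,0,0,0],
  ],
)

```text
clock: 18.03
eef_pos: [512.2, -22.9, 35.7]
tcp_rot: [3.136, 0.002, 1.508]
contact_force: [6.6, -18.8, 0.0]
opening: 0.003
```

drive_tool(
  deltas=[
    [0.1,0,0,0],
    [0.1,0,0,0],
    [0,0,0,0],
    [0,0,0,0],
  ],
)

```text
clock: 18.37
eef_pos: [512.5, -21.6, 35.8]
tcp_rot: [3.135, 0.003, 1.509]
contact_force: [6.8, -25.5, -0.0]
opening: 0.002
```

drive_tool(
  deltas=[
    [-0.5,0,0,0],
    [-1,0,0,0],
    [-1.5,0,0,0],
    [-1.5,0,-2,0],
    [-1.5,0,-3,0],
    [0,0,-3,0],
    [0,0,-3,0],
    [2,0,-3,0],
    [3,0,-2,0],
    [3,0,0,0],
    [0,0,0,0],
    [0,0,0,0],
  ],
)

```text
clock: 19.37
eef_pos: [510.2, 2.2, 195.0]
tcp_rot: [-3.141, -0.0, 1.51]
contact_force: [-0.2, -0.5, 0.3]
opening: -0.001
```

```bash
python3 loc.py w6 2>/dev/null
```

```text
[510.18077506   2.18679056 195.0333874 ] 1.510184401177379 [-0.19079732 -0.52345643  0.28651576] -0.0010871142516555871
TCP in fixture [-67.6   4.6]
wedge 4440 x [-78.4  48.6] z 50.6 lo [ -0.028 -15.962] hi [-0.096  5.253]
tube 4486 x [-35.2  36.2] z 50.3 lo [  0.    -53.571] hi [-1.0000e-03 -1.6183e+01]
```

View pics/w6.png

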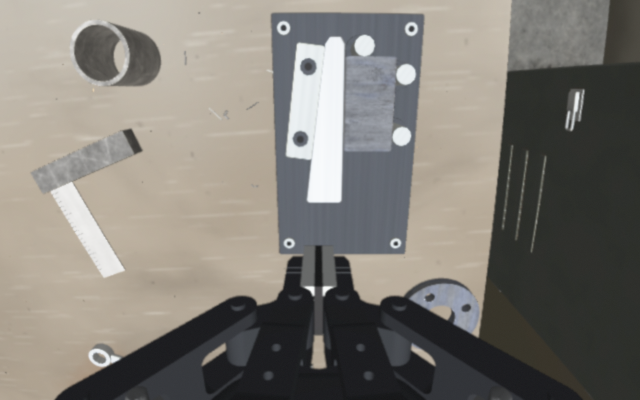

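The tube is now square against the side pins, and the wedge's butt at (324,202) is at x≈−78 with its tip past the tube. I'll give one more tap on the butt's centre line to confirm it's stiff.

drive_tool(
  deltas=[
    [-2,0.1,0,0],
    [-3,0.15,0,0],
    [-1.5,0.15,2,0],
    [0,0,3,0],
    [0,0,3,0],
    [0,0,3,0],
    [0,0,2.5,0],
    [0,0,1.5,0],
    [0,0,1,0],
    [0,0,0,0],
    [0.8,0,0,0],
    [0.8,0,0,0],
  ],
)

```text
clock: 20.42
eef_pos: [512.0, -48.0, 35.6]
tcp_rot: [3.141, 0.0, 1.506]
contact_force: [0.3, -0.1, -0.7]
opening: -0.001
```

drive_tool(
  deltas=[
    [0.8,0,0,0],
    [0.5,0,0,0],
    [0.4,0,0,0],
    [0.3,0,0,0],
    [0.2,0,0,0],
    [0.1,0,0,0],
    [0,0,0,0],
    [0,0,0,0],
  ],
)

```text
clock: 21.08
eef_pos: [512.9, -25.0, 34.9]
tcp_rot: [-3.142, 0.0, 1.508]
contact_force: [0.4, -0.0, 0.2]
opening: 0.002
```

drive_tool(
  deltas=[
    [0.2,0,0,0],
    [0.2,0,0,0],
    [0.15,0,0,0],
    [0,0,0,0],
    [0,0,0,0],
  ],
)

```text
clock: 21.5
eef_pos: [513.1, -21.5, 34.8]
tcp_rot: [-3.142, 0.003, 1.509]
contact_force: [-0.2, -18.6, 0.2]
opening: -0.001
```

drive_tool(
  deltas=[
    [0.1,0,0,0],
    [0,0,0,0],
    [0,0,0,0],
  ],
)

```text
clock: 21.75
eef_pos: [513.2, -21.3, 34.8]
tcp_rot: [-3.142, 0.004, 1.509]
contact_force: [-0.9, -25.4, 0.3]
opening: 0.001
```

It's stiff: 0.2 mm of travel for 7 N more. Backing off for the last check.

drive_tool(
  deltas=[
    [-0.5,0,0,0],
    [-1,0,0,0],
    [-1.5,0,0,0],
    [-1.5,0,-2,0],
    [-1.5,0,-3,0],
    [0,0,-3,0],
    [0,0,-3,0],
    [2,0,-3,0],
    [3,0,-2,0],
    [3,0,0,0],
    [0,0,0,0],
    [0,0,0,0],
  ],
)

```text
clock: 22.75
eef_pos: [514.6, 2.4, 195.2]
tcp_rot: [3.141, -0.0, 1.51]
contact_force: [-0.7, -0.1, -0.4]
opening: 0.0
```

```bash
python3 loc.py w7 2>/dev/null; python3 -c "
from rig import job; print(job.sign_off())"
```

```text
[514.59544855   2.36489898 195.2445872 ] 1.510139644027396 [-0.66665091 -0.07055391 -0.4205191 ] 4.902895152250877e-06
TCP in fixture [-67.2   0.2]
wedge 4482 x [-78.1  48.8] z 50.5 lo [ -0.034 -16.967] hi [-0.121  4.301]
tube 4205 x [-34.8  36. ] z 50.3 lo [-7.000e-03 -5.374e+01] hi [ 1.0000e-02 -1.6353e+01]
the job is handed in; nothing more can be done
None
```

The wedge is driven into the slot and locked, and the job is handed in at about 23 s of the 64 s allowed. I gripped the wedge near its butt, laid it on the plate thin end first and slid it in until it met the slanted bar. I then let go and tapped the butt with closed fingers.

**Stiffness:** the first push reached about 25 N, counting only the force along the drive direction. On a second tap, the force rose from 18.6 to 25.4 N with only 0.2 mm of movement, so the wedge was stiff and held its place.

**Position:** the last camera check put the butt at x ≈ −78 mm (about −80 expected). The tube was square against the two side pins to within about 0.01 rad. The wedge's top was level with the tube's top, so it lies flat. The arm stands clear, with no contact force.

**Not confirmed:**
- I couldn't measure the contact forces on the pins, tube and bar directly; I'm inferring them from the stiffness and positions.
- The fitted slope of the wedge's straight face (−0.034) didn't quite match the tube's face. I put that down to edge noise in the depth image, since the sloping face fitted as expected (−0.121).

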